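# Let the hand winch back to its stop and lock it

## Robot

A 6-joint arm with a two-finger parallel gripper is mounted at the origin on the work surface. World frame = base frame: x ahead of the robot, y to its left, z up, the work surface at z = 0. Lengths are in mm, angles in degrees, forces in N, time in s.
With the tool pointing down it reaches from about 300 to 850 mm from the base axis. Payload 5.4 kg.
Tool frame: the origin (TCP) lies on the centre line of the jaws, within the pads' length; the fingertips stand 8 mm ahead of it and the grasp point (between the pads) lies 11 mm behind it; y points along the fingers, z is the direction in which the jaws open and shut, and the axes are right-handed (so a half turn about y gives the same grasp; the last joint's range is limited). The gripper opens to 85 mm and grips with 20 to 120 N. Pads are 22 mm wide; open, the fingers measure 114 mm over their backs; the gripper's body (76 mm by 85 mm) begins 54 mm behind the grasp point. The pads swing forward as they close: fully open they stand 13 mm farther back than shut.
Start: joints at [57.863, 9.076, 91.501, -0, 79.423, -12.038], TCP at [197.607, 539.961, 239.299] pointing down, gripper open.
Joint ranges: [-166.64, 166.64], [-54.1, 131.32], [10.49, 154.53], [-73.88, 253.88], [9.74, 151.15], [-171.62, 171.62]. Speed limits (degrees/s): [147.25, 147.25, 180, 180, 180, 180].

## Interface

Orientations are given as [roll, pitch, yaw] about the fixed x, y, z axes, in that order (R = Rz(yaw) Ry(pitch) Rx(roll)).
In Python, from plant import readout, viewer, env gives the robot as it stands.
- The arm moves only by the shell command python3 -m inch 'ROWS'. ROWS is a JSON object of lists of equal length, an entry for each row: "twist": the turn, a rotation vector about the world's x, y, z in degrees, a list of three; "delta_pos": the shift along the world's x, y, z in m, a list of three; "grip": the gripper's target within -1 to 1 (shut at 1, half-way at 0, fully open at -1). A call has exactly 5 rows; each row is the pose to reach, as a shift and turn from the pose commanded when the call began; what a row does not reach only later rows make up. A row lasts 1/8 s, in which the tool goes at most 62.5 mm and 10.7 degrees, less where a joint would pass 70% of its speed; a pose out of reach is approached as far as the arm can. A call with a gripper value outside its range is refused whole. The fingers move at their own pace and stop on an object; the grip force is fixed at half the most. Time passes only in rows, so rows that repeat a pose let the fingers close, or fill a call up. It gives the time, the measured TCP pose, the force and the opening at its end, in the units of the state.
- readout.observe(): the state, without advancing time (a new reading comes with each control period).
- viewer.capture(name): name is "side" or "top"; returns a dict with "color" (400x640x3 uint8, blue, green, red), "depth" (400x640 float32, mm along the optical axis (not along the pixel's ray), 0 where there is no reading), "mtx" (3x3 intrinsics, pixels), "origin" and "rotation" of the camera in the world. Camera axes: x right, y down, z forward; pixel columns grow to the right and rows downward; lengths in mm; the calibration is good to about 2 mm. A picture is of the moment at which its call begins.
- env.close_job(): hands the job in, once; it reports no verdict.
The state is a dict: "time_s": time; "joints": joint angles; "qvel": joint speeds; "effort": joint torques, N m; "eef_pos": TCP position; "eef_rot": TCP orientation; "contact_force": force on the tool from outside, world axes, zero at the start; "moment": the same for the moment, N m; "finger_gap": opening from 0.0 (shut) to 1.0 (fully open).
Only numpy, scipy, OpenCV 4.12 (cv2) and the standard library are available. Lean on these libraries where they do the work, as an engineer would, in place of code of your own. Each camera call takes 0.05 s, during which the arm holds its last target. There are 200 camera calls.

## Task

Lift the pawl of the bench winch out of the ratchet and throw it right over so it lies back by itself, then wind the crank back until its arm bears firmly on the spring stop and pushes the stop's rubber-headed plunger down about 2 mm (not 3) for a moment. Then bring the pawl back over and lower it gently, fully into the ratchet, let go, and leave the drum there against its stop; never force the crank against the pawl, never let the pawl slam, and leave the other things on the bench alone.

Things in the scene. Friction and masses are not known exactly. Their poses are not given: they have to be found in the camera images.
- winch: Plain steel hand winch bolted to the bench, drum empty. Origin: centre of the underside of its 220 x 170 x 10 mm base. Own x points away from the robot side, y along the axle, z up. Two cheek plates at y = -42 and 42 mm span x = -50..50 mm up to z = 155 mm. Crank on the -y side; ratchet wheel (6 teeth, tip radius 52 mm) and pawl on the +y side at y = 48..58 mm.
- axle (a point): Centre of the drum on its axle, 120 mm above the bench; the axle runs along the winch's y. Drum flanges 100 mm across.
- drum (a joint): Turn of drum, ratchet and crank, rad. 0: crank points to winch -x, 20 degrees above level; 1.22: straight up; 2.2: to +x, 34 degrees above level. Winding back lowers it: the knob goes over the top towards -x and down. Stiff: about 3 N at the knob turns it, and it stays where left. With the pawl in, it turns back only till the next tooth catches; forward stays free.
- crank_knob (a point): Centre of the crank's black knob: a freely revolving cylinder 22 mm thick, 52 mm long, lying along the winch's y at y = -98 mm, 80 mm from the axle line; the flat crank arm (14 mm high) is inboard of it at y = -66..-54 mm. Can be pinched from above, fingers on its -x and +x sides.
- pawl (a joint): Lift of the pawl, rad. 0: fully down between two teeth; on a tooth up to about 0.2; 2.35: thrown over, leaning on its rest beyond upright (towards -x). It swings freely: above about 1.75 it falls over to the rest, below that it falls back into the ratchet. Weight about 0.12 kg.
- pivot (a point): Point on the pawl's pivot axis (parallel to the winch's y), level in y with pawl_pin: winch x = -62, y = 85, z = 195 mm. The bearing ear under it (y = 39..45 mm) reaches z = 200 mm.
- pawl_pin (a point): Middle of the pawl's round steel finger pin: 10 mm thick, lying along the winch's y, free from y = 58 to 108 mm. It is 62.4 mm from the pivot axis; with the pawl fully down it is at winch x = 0, z = 188 mm, and it swings up and over towards -x as the pawl lifts. It can be pinched or hooked from above.
- plunger (a joint): Push of the spring stop's rubber-headed plunger (18 mm thick), m: 0 free, 0.005 bottomed; 8 N per mm. It stands under the crank arm at winch x = -42, y = -60 mm, 45 mm from the axle: 2 mm needs about 12 N at the knob in all. Its height is set by hand, 8 mm up or down: the arm meets it at a drum joint between -0.2 and 0.2, to be felt.
- wrench_grip (a point): Middle of the handle of an open spanner about 170 mm long, lying across the bench between robot and winch; leave alone.
- tape_center (a point): Round yellow tape measure, 64 mm across, 28 mm high, on the bench to the crank side of the winch; leave alone.
- shackle: Steel bow shackle about 60 mm, 12 mm high, lying to the ratchet side of the winch; leave alone.
- hammer_grip (a point): Hammer about 260 mm long lying on the bench well to the crank side; leave alone.
- screwdriver_grip (a point): Screwdriver about 200 mm long lying on the bench well to the ratchet side; leave alone.
- grease: Round lidded tin, 70 mm across, 85 mm high, on the bench; origin under its centre; leave alone.
- pipe_cutter: C-shaped red pipe cutter with steel handle, about 170 mm long; leave alone.
Things that resemble listed ones, but are neither listed nor needed, are in the scene too. Of the things that look like the part that bears plunger, the smaller one is meant.

How it is judged:
By the outcome, as a careful person would: the job done as asked, in the order asked, and still so for the second after the job is handed in, with the robot touching nothing.
It also fails if it takes over 67 s, if anything falls off the work surface, if the arm or the gripper's body presses on something with over 40 N, if the wrist force passes 120 N, or if a joint passes its speed limit or range.

## Working session

There is one attempt and no reset: what is moved stays moved. The work goes in short steps, Python scripts to look and compute and a shell command to move; the robot and the scene stay as the last step left them, time stands still between calls to the robot, and variables do not carry over. Pictures are saved under pics/ and viewed, about 8 in all and at most 12, crops included, and the job is handed in when it is done.

```bash
ls; mkdir -p pics; python3 - <<'E'
from plant import readout, viewer, env
import cv2,numpy as np
s=readout.observe();print(s)
for n in("side","top"):
    c=viewer.capture(n);cv2.imwrite(f"pics/{n}0.png",c["color"]);np.savez(f"pics/{n}0.npz",**c)
    print(n,c["mtx"],c["origin"],c["rotation"])
E
```

```text
pics
{'time_s': 0.0, 'joints': array([ 5.78641431e+01,  9.11288054e+00,  9.15724697e+01, -8.27815206e-04,
        7.94239550e+01, -1.20362865e+01]), 'qvel': array([ 0.04815028, -0.01526084, -0.06668671, -0.00250788, -0.05720527,
       -0.05684336]), 'effort': array([-4.64273726e-04, -3.96000302e+01, -3.31431413e+01, -2.80077011e-04,
        8.45501520e-03, -1.43369255e-05]), 'eef_pos': array([197.28759202, 539.46481772, 238.31204583]), 'eef_rot': array([-9.01070719e+01,  2.19979614e-02, -2.00994383e+01]), 'contact_force': array([ 0.86015489,  0.49664639, -0.07955068]), 'moment': array([-0.00155118,  0.02010572, -0.01950916]), 'finger_gap': 0.9978249598435247}
side [[441.48933746   0.         324.63348564]
 [  0.         441.48933746 191.1856022 ]
 [  0.           0.           1.        ]] [ 474.71833912 -972.96563265 1000.19942817] [-132.83069515   -1.0712998    -2.61059575]
top [[416.98259944   0.         323.4875209 ]
 [  0.         416.98259944 196.3603424 ]
 [  0.           0.           1.        ]] [ 304.06867559  -64.2223112  1289.42903029] [-168.70852184    0.71170359  -90.55877056]
```

View pics/side0.png

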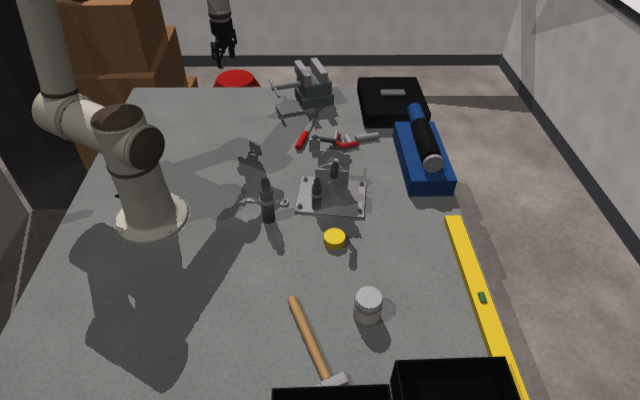

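View pics/top0.png

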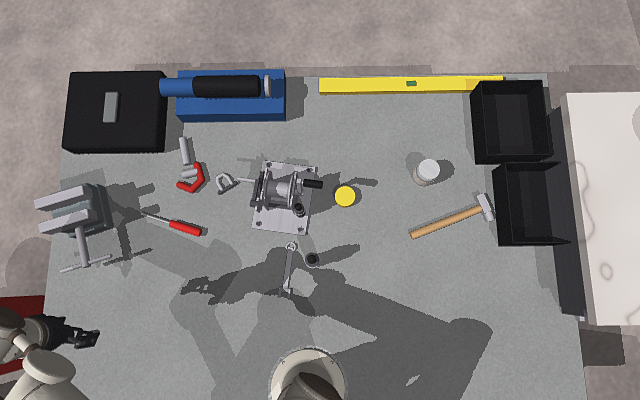

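The side view shows the winch at about (332,195). It also shows two dark plunger-like posts, one on the base at (316,193) and a larger one standing on the bench at (268,200). In the top view the winch is at (285,195), the spanner at (290,270), the loose post at (312,258) and the tape at (344,196).

```bash
python3 - <<'E'
import cv2,numpy as np
a=cv2.imread("pics/side0.png")[140:230,250:390];b=cv2.imread("pics/top0.png")[145:275,225:375]
a=cv2.resize(a,None,fx=5,fy=5,interpolation=cv2.INTER_CUBIC)[:, :]
cv2.imwrite("pics/c1.png",cv2.convertScaleAbs(a,alpha=1.3,beta=15))
cv2.imwrite("pics/c2.png",cv2.resize(b,None,fx=4.6,fy=4.6,interpolation=cv2.INTER_CUBIC))
E
```

```text
(no output)
```

View pics/c1.png

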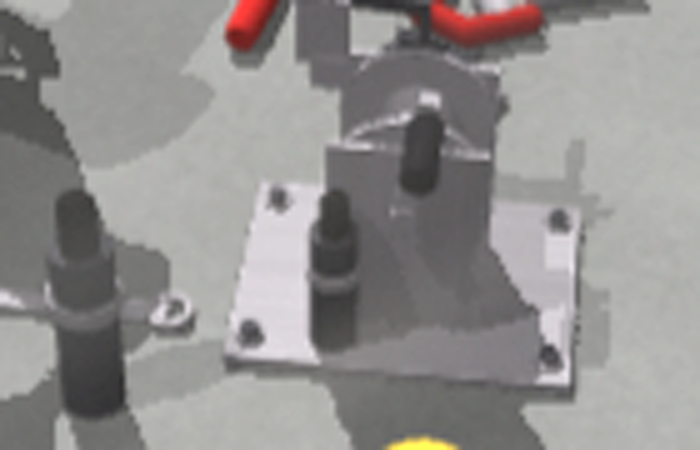

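View pics/c2.png

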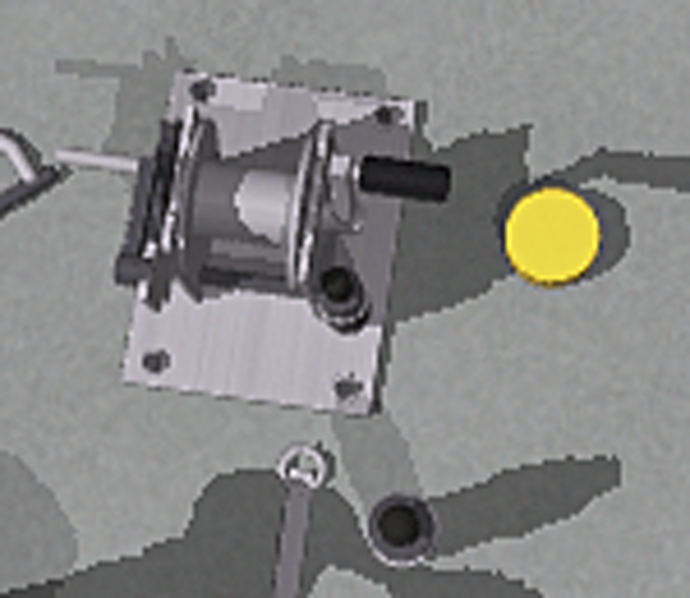

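The crops show the base plate corners at c2 (178,70), (427,103), (375,413), (122,380), the knob at c2 (403,178) and the pawl pin at c2 (97,160). The right stop is the small one on the base at c2 (338,287). The lookalike is the larger post on the bench at c2 (403,527).

```bash
cat > h.py <<'E'
import numpy as np,cv2
from scipy.spatial.transform import Rotation as R
def cam(n):return dict(np.load(f"pics/{n}.npz"))
def ray(c,uv):
    d=np.linalg.inv(c["mtx"])@np.r_[uv,1.];return R.from_euler("xyz",c["rotation"],degrees=True).apply(d)
def onz(c,uv,z):
    d=ray(c,uv);return c["origin"]+d*(z-c["origin"][2])/d[2]
def proj(c,p):
    q=R.from_euler("xyz",c["rotation"],degrees=True).inv().apply(np.atleast_2d(p)-c["origin"])
    q=q@c["mtx"].T;return q[:,:2]/q[:,2:]
def tri(c1,u1,c2,u2):
    d1,d2=ray(c1,u1),ray(c2,u2);A=np.c_[d1,-d2];s=np.linalg.lstsq(A,c2["origin"]-c1["origin"],rcond=None)[0]
    p,q=c1["origin"]+d1*s[0],c2["origin"]+d2*s[1];return (p+q)/2,np.linalg.norm(p-q)
def fit(obs,mod): # planar pose
    o,m=obs[:,:2],mod[:,:2];oc,mc=o.mean(0),m.mean(0)
    H=(m-mc).T@(o-oc);a=np.arctan2(H[0,1]-H[1,0],H[0,0]+H[1,1])
    Rm=np.array([[np.cos(a),-np.sin(a)],[np.sin(a),np.cos(a)]]);t=oc-Rm@mc
    return np.degrees(a),t,o-(m@Rm.T+t)
def W(p,a,t):
    p=np.atleast_2d(p).astype(float);q=R.from_euler("z",a,degrees=True).apply(p);q[:,:2]+=t;return q
E
python3 - <<'E'
from h import *
T,S=cam("top0"),cam("side0")
ct=np.array([[178,70],[427,103],[375,413],[122,380]])/4.6+[225,145]
cs=np.array([[580,205],[577,382],[229,356],[262,181]])/5+[250,140]
mt=np.array([[110,85],[110,-85],[-110,-85],[-110,85]])
ms=np.array([[110,85],[110,-85],[-110,-85],[-110,85]])
for c,u,m in((T,ct,mt),(S,cs,ms)):
    P=np.array([onz(c,x,10) for x in u]);a,t,r=fit(P,m);print(a,t,r.round(1).tolist())
k,e=tri(T,np.array([403,178])/4.6+[225,145],S,np.array([421,152])/5+[250,140]);print("knob",k,e)
for p in([0,108,188],[0,58,188]):print(proj(T,W(p,a,t)),proj(S,W(p,a,t)))
print(onz(T,np.array([60,156])/4.6+[225,145],188),onz(T,np.array([135,164])/4.6+[225,145],188), W([[0,108,188],[0,58,188]],a,t))
E
```

```text
-8.895479688784267 [559.27407081  70.00121242] [[-1.5, 1.8], [-1.2, -2.8], [2.4, -0.5], [0.2, 1.5]]
-7.595629172444818 [566.1402439   72.37287505] [[-1.9, -1.4], [-0.3, 1.2], [1.2, 0.7], [0.9, -0.5]]
knob [558.67658859 -23.7306943  197.6329328 ] 2.768224284518057
[[238.14770975 177.13300954]] [[336.58217054 131.40748292]]
[[256.24375737 179.26519027]] [[335.49656189 140.7458817 ]]
[575.42736113 179.55805722 188.        ] [569.99259023 134.9465321  188.        ] [[580.41576756 179.42524272 188.        ]
 [573.80672883 129.86396139 188.        ]]
```

```bash
python3 -m inch '{"delta_pos":[[0.03,-0.03,0.04],[0.07,-0.07,0.06],[0.11,-0.11,0.06],[0.15,-0.15,0.06],[0.19,-0.19,0.06]],"twist":[[0,0,-10],[0,0,-20],[0,0,-30],[0,0,-40],[0,0,-50]],"grip":[0,0,0,0,0]}'; python3 -m inch '{"delta_pos":[[0.04,-0.04,0],[0.08,-0.08,0],[0.12,-0.12,0],[0.16,-0.16,0],[0.187,-0.195,0]],"twist":[[0,0,-10],[0,0,-20],[0,0,-28],[0,0,-28],[0,0,-28]],"grip":[0,0,0,0,0]}'
python3 - <<'E'
from plant import readout, viewer
import cv2,numpy as np
s=readout.observe();print(s["time_s"],s["eef_pos"],s["eef_rot"],s["joints"],s["finger_gap"])
for n in("side","top"):
    c=viewer.capture(n);np.savez(f"pics/{n}1.npz",**c)
    if n=="side": A=cv2.resize(c["color"][90:230,260:400],(560,560),interpolation=cv2.INTER_CUBIC)
cv2.imwrite("pics/d1.png",cv2.convertScaleAbs(A,alpha=1.3,beta=15))
E
```

```text
time_s: 0.72
eef_pos: [388.5, 348.4, 299.0]
eef_rot: [-90.0, 0.0, -70.4]
contact_force: [1.5, 0.9, -0.1]
finger_gap: 0.5
time_s: 1.35
eef_pos: [575.7, 153.1, 298.5]
eef_rot: [-90.1, -0.0, -98.2]
contact_force: [-1.1, 0.4, -0.1]
finger_gap: 0.501
1.35 [575.68390754 153.10118685 298.52226523] [-9.00578798e+01 -1.21501463e-02 -9.81559960e+01] [ 3.28142968e+00  1.02980156e+01  8.34538005e+01 -4.32332113e-04
  8.63073236e+01  1.14374599e+01] 0.5012467603971751
```

View pics/d1.png

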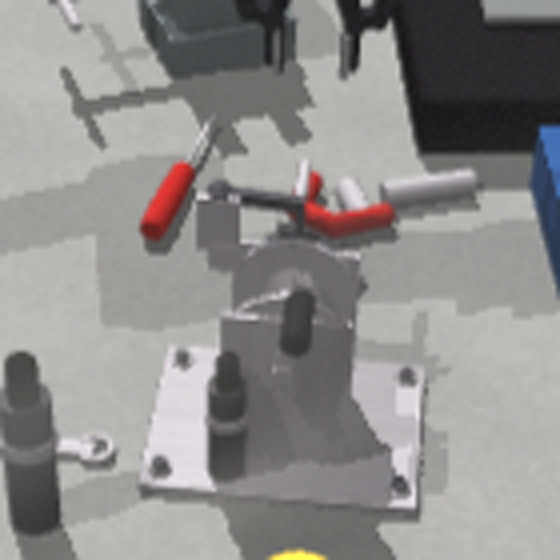

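The pawl is down, its pin the light bar at d1 (305,160–205), i.e. side (336.3,130–141). The fingertips hang at d1 (272,65) and (348,70), roughly straddling it.

```bash
python3 - <<'E'
from h import *
S,T=cam("side1"),cam("top0")
print("side",onz(S,[336.7,130.5],189),onz(S,[335.2,141.5],189))
print("tri",tri(T,np.array([60,156])/4.6+[225,145],S,[336.7,130.5]))
tip=np.array([575.7,153.1,290.5]);print("tip px",(proj(S,tip)-[260,90])*4)
for a,t in((-8.2,(562.5,71)),(-7.6,(566,72.4))):
    print(((proj(S,W([[0,108,188],[0,58,188],[9.7,-98,198],[-62,39,200],[-50,-45,155],[50,-45,155]],a,t))-[260,90])*4).round(0).tolist())
    print(((proj(T,W([[0,108,188],[0,58,188],[9.7,-98,198],[-62,45,200],[-50,-45,155],[50,-45,155]],a,t))-[225,145])*4.6).round(0).tolist())
E
```

```text
side [580.98524183 182.95790118 189.        ] [572.52281972 124.63439407 189.        ]
tri (array([577.84141792, 179.44299487, 190.51376824]), np.float64(5.916975348311517))
tip px [[307.43057808  72.36951249]]
[[303.0, 167.0], [298.0, 204.0], [294.0, 325.0], [216.0, 200.0], [218.0, 317.0], [353.0, 328.0]]
[[63.0, 152.0], [146.0, 163.0], [409.0, 176.0], [147.0, 264.0], [311.0, 277.0], [335.0, 118.0]]
[[306.0, 166.0], [302.0, 203.0], [301.0, 324.0], [219.0, 200.0], [224.0, 316.0], [358.0, 326.0]]
[[60.0, 148.0], [144.0, 158.0], [407.0, 169.0], [146.0, 259.0], [309.0, 271.0], [332.0, 111.0]]
```

```bash
python3 -m inch '{"delta_pos":[[0,0,-0.04],[0,0,-0.08],[0,0,-0.11],[0,0,-0.12],[0,0,-0.12]],"twist":[[0,0,0],[0,0,0],[0,0,0],[0,0,0],[0,0,0]],"grip":[0,0,0,0.2,0.4]}'; python3 -m inch '{"delta_pos":[[0,0,0],[0,0,0],[0,0,0],[0,0,0],[0,0,0]],"twist":[[0,0,0],[0,0,0],[0,0,0],[0,0,0],[0,0,0]],"grip":[0.55,0.6,0.65,0.65,0.65]}'
```

```text
time_s: 2.08
eef_pos: [574.2, 155.4, 179.2]
eef_rot: [-90.0, -0.0, -98.1]
contact_force: [-0.8, -1.3, -0.1]
finger_gap: 0.301
time_s: 2.7
eef_pos: [574.6, 155.0, 179.3]
eef_rot: [-90.0, 0.0, -98.1]
contact_force: [-0.2, 0.7, -0.4]
finger_gap: 0.174
```

```bash
python3 -m inch '{"delta_pos":[[0,0,-0.002],[0,0,-0.002],[0,0,-0.002],[0,0,-0.002],[0,0,-0.002]],"twist":[[0,0,0],[0,0,0],[0,0,0],[0,0,0],[0,0,0]],"grip":[0.7,0.73,0.76,0.8,0.9]}'; python3 -c "
from plant import readout;s=readout.observe();print(s['eef_pos'],s['contact_force'],s['moment'],s['finger_gap'])"
```

```text
time_s: 3.32
eef_pos: [573.5, 155.1, 176.9]
eef_rot: [-90.2, -0.0, -98.1]
contact_force: [-5.8, 0.7, 1.3]
finger_gap: 0.095
[573.48302741 155.08674653 176.91935183] [-5.78919906  0.66920379  1.25336366] [ 0.0163463   0.81203719 -0.1010478 ] 0.09511983208855794
```

```bash
python3 -m inch '{"delta_pos":[[0,0,0],[0,0,0.007],[-0.0005,0,0.018],[-0.0025,0.0003,0.0257],[-0.0054,0.0008,0.0333]],"twist":[[0,0,0],[0,0,0],[0,0,0],[0,0,0],[0,0,0]],"grip":[1,1,1,1,1]}'; python3 -c "
from plant import readout,viewer;s=readout.observe();print(s['eef_pos'],s['contact_force'],s['moment'],s['finger_gap'])
import cv2,numpy as np
c=viewer.capture('side');np.savez('pics/side2.npz',**c);A=cv2.resize(c['color'][90:200,260:400],(700,550),interpolation=cv2.INTER_CUBIC)
cv2.imwrite('pics/d2.png',cv2.convertScaleAbs(A,alpha=1.3,beta=15))"
```

```text
time_s: 3.95
eef_pos: [567.8, 155.9, 210.1]
eef_rot: [-90.2, -0.0, -98.1]
contact_force: [-5.1, 0.9, -7.9]
finger_gap: 0.098
[567.80708234 155.9084098  210.13590073] [-5.08225007  0.94082897 -7.91952983] [ 0.17783342  0.54205765 -0.12525352] 0.09797322669685021
```

View pics/d2.png

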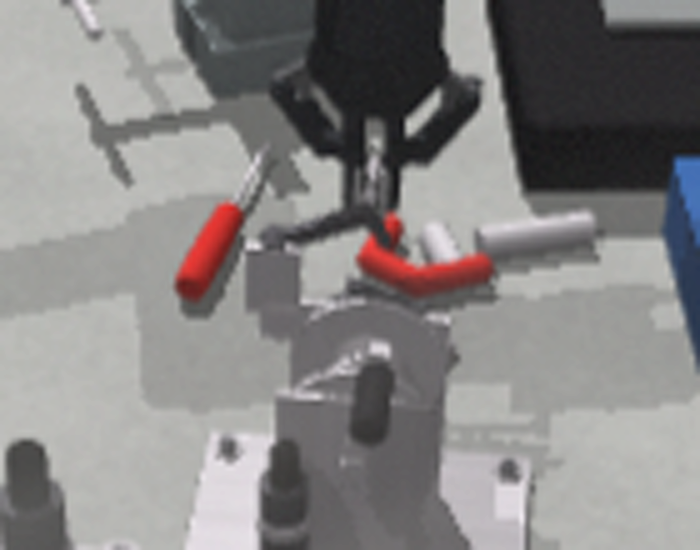

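The pawl's arm has swung up (d2 (275,238) to (370,210)) and the pin is held between the pads at d2 (375,160).

```bash
python3 -m inch '{"delta_pos":[[-0.0087,0.0012,0.0137],[-0.0206,0.0029,0.0248],[-0.0349,0.0049,0.0323],[-0.0506,0.0071,0.0358],[-0.0667,0.0094,0.0351]],"twist":[[0,0,0],[0,0,0],[0,0,0],[0,0,0],[0,0,0]],"grip":[1,1,1,1,1]}'; python3 -m inch '{"delta_pos":[[-0.0073,0.001,-0.0018],[-0.0144,0.002,-0.0044],[-0.0202,0.0028,-0.0074],[-0.0247,0.0035,-0.0103],[-0.0247,0.0035,-0.0103]],"twist":[[0,0,0],[0,0,0],[0,0,0],[0,0,0],[0,0,0]],"grip":[1,1,1,1,1]}'
```

```text
time_s: 4.62
eef_pos: [505.7, 165.4, 251.0]
eef_rot: [-89.2, 0.2, -98.1]
contact_force: [3.9, 0.5, 4.1]
finger_gap: 0.092
time_s: 5.25
eef_pos: [479.3, 169.3, 239.8]
eef_rot: [-89.6, 0.1, -98.1]
contact_force: [-2.1, 2.9, 10.2]
finger_gap: 0.088
```

```bash
python3 -m inch '{"delta_pos":[[0,0,0],[0,0,0],[0,0,0],[0,0,0],[0,0,0]],"twist":[[0,0,0],[0,0,0],[0,0,0],[0,0,0],[0,0,0]],"grip":[0.84,0.8,0.75,0.7,0.65]}'; python3 -c "
from plant import readout,viewer;s=readout.observe();print(s['eef_pos'],s['contact_force'],s['moment'],s['finger_gap'])
import cv2,numpy as np
c=viewer.capture('side');np.savez('pics/side3.npz',**c);A=cv2.resize(c['color'][80:190,240:380],(700,550),interpolation=cv2.INTER_CUBIC)
cv2.imwrite('pics/d3.png',cv2.convertScaleAbs(A,alpha=1.3,beta=15))"
```

```text
time_s: 5.88
eef_pos: [477.6, 168.5, 235.4]
eef_rot: [-90.0, -0.0, -98.1]
contact_force: [-2.3, -0.0, 0.9]
finger_gap: 0.176
[477.61170176 168.49155877 235.42257034] [-2.2634192  -0.02121564  0.903666  ] [0.02826237 0.21246159 0.03372452] 0.17569363756038908
```

View pics/d3.png

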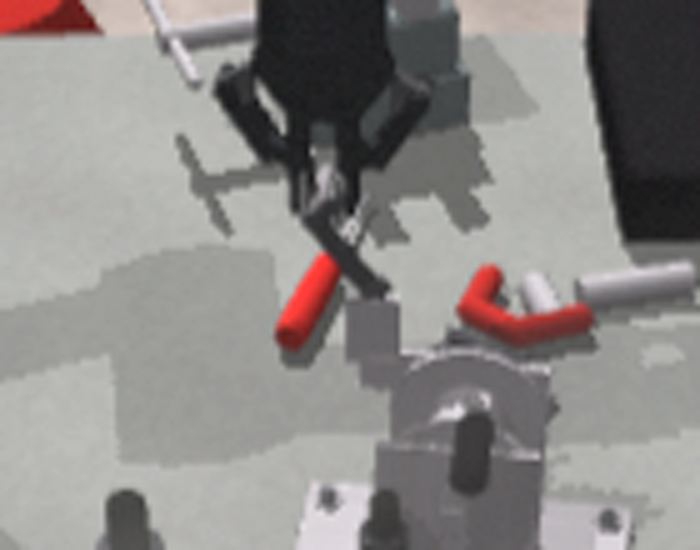

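The pawl lies well past upright, from d3 (385,290) up to its pin at (328,190). The pads stand open around the pin, free of force. Next I withdraw straight up and go to the knob.

```bash
python3 -m inch '{"delta_pos":[[0,0,0],[0,0,0.03],[0,0,0.07],[0.02,-0.04,0.075],[0.042,-0.1,0.075]],"twist":[[0,0,0],[0,0,0],[0,0,0],[0,0,0],[0,0,0]],"grip":[0.4,0.2,0,-0.2,-0.2]}'; python3 -m inch '{"delta_pos":[[0.019,-0.047,0],[0.0385,-0.095,0],[0.0385,-0.095,-0.03],[0.0385,-0.095,-0.065],[0.0385,-0.095,-0.065]],"twist":[[0,0,0],[0,0,0],[0,0,0],[0,0,0],[0,0,0]],"grip":[-0.2,-0.2,-0.2,-0.2,-0.2]}'; python3 -c "
from plant import readout,viewer
import cv2,numpy as np
for n in('side','top'):
  c=viewer.capture(n);np.savez('pics/%s4.npz'%n,**c)
  if n=='side': A=cv2.resize(c['color'][80:200,240:380],(700,600),interpolation=cv2.INTER_CUBIC)
cv2.imwrite('pics/d4.png',cv2.convertScaleAbs(A,alpha=1.3,beta=15))"
```

```text
time_s: 6.55
eef_pos: [520.3, 69.7, 311.7]
eef_rot: [-89.8, 0.0, -97.9]
contact_force: [0.5, -0.7, -0.2]
finger_gap: 0.599
time_s: 7.18
eef_pos: [555.9, -24.8, 242.2]
eef_rot: [-90.4, 0.0, -98.1]
contact_force: [-0.0, 0.5, 0.4]
finger_gap: 0.595
```

View pics/d4.png

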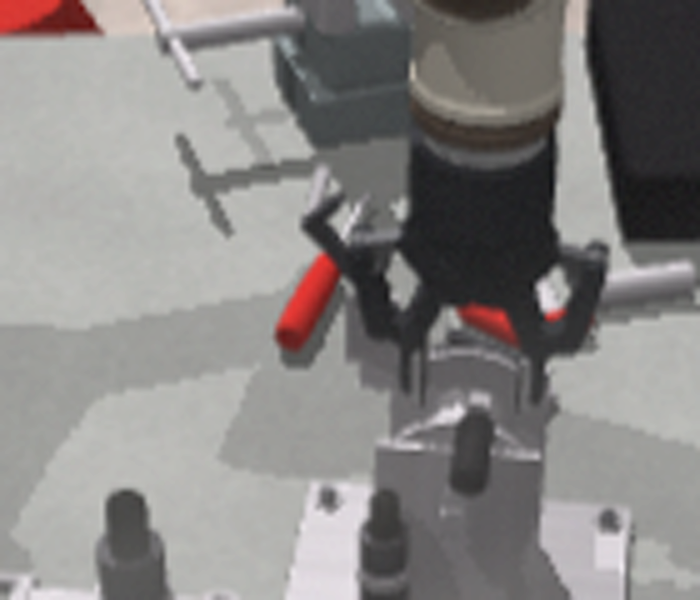

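The pawl stays thrown over (pin at d4 (322,185)), and the fingers at d4 (415,395) and (533,395) straddle the knob at (472,450). I go down and close on the knob.

```bash
python3 -m inch '{"delta_pos":[[0.002,0,-0.02],[0.002,0,-0.04],[0.002,0,-0.054],[0.002,0,-0.054],[0.002,0,-0.054]],"twist":[[0,0,0],[0,0,0],[0,0,0],[0,0,0],[0,0,0]],"grip":[-0.2,-0.2,-0.2,0,0.2]}'; python3 -m inch '{"delta_pos":[[0,0,0],[0,0,0],[0,0,0],[0,0,0],[0,0,0]],"twist":[[0,0,0],[0,0,0],[0,0,0],[0,0,0],[0,0,0]],"grip":[0.3,0.4,0.5,0.6,0.6]}'; python3 -c "
from plant import readout,viewer;s=readout.observe();print(s['eef_pos'],s['contact_force'],s['moment'],s['finger_gap'])"
```

```text
time_s: 7.9
eef_pos: [560.6, -25.2, 192.7]
eef_rot: [-89.9, -0.0, -98.1]
contact_force: [-0.1, -0.9, 0.5]
finger_gap: 0.402
time_s: 8.52
eef_pos: [560.0, -25.1, 191.8]
eef_rot: [-90.0, -0.0, -98.1]
contact_force: [-3.6, -0.1, 3.3]
finger_gap: 0.236
[559.98649194 -25.14258378 191.80972145] [-3.58464565 -0.1385762   3.31790452] [-0.01446385  0.41690889 -0.06618207] 0.23595578155791036
```

```bash
python3 -m inch '{"delta_pos":[[-0.0054,0.0008,0.0005],[-0.0114,0.0016,0.0008],[-0.0252,0.0035,-0.0004],[-0.0385,0.0054,-0.004],[-0.051,0.0072,-0.0099]],"twist":[[0,0,0],[0,0,0],[0,0,0],[0,0,0],[0,0,0]],"grip":[1,1,1,1,1]}'; python3 -m inch '{"delta_pos":[[-0.0058,0.0008,-0.0038],[-0.0114,0.0016,-0.008],[-0.0164,0.0023,-0.0127],[-0.0211,0.003,-0.0179],[-0.0211,0.003,-0.0179]],"twist":[[0,0,0],[0,0,0],[0,0,0],[0,0,0],[0,0,0]],"grip":[1,1,1,1,1]}';  python3 -c "
from plant import readout,viewer;s=readout.observe();print(s['eef_pos'],s['contact_force'],s['moment'],s['finger_gap'])"
```

```text
time_s: 9.15
eef_pos: [509.4, -17.5, 183.6]
eef_rot: [-89.8, 0.0, -98.1]
contact_force: [0.1, 1.7, 8.1]
finger_gap: 0.233
time_s: 9.78
eef_pos: [484.8, -13.8, 163.1]
eef_rot: [-90.4, 0.0, -98.1]
contact_force: [-8.1, 1.4, 7.3]
finger_gap: 0.234
[484.81261244 -13.83468001 163.14352463] [-8.09759797  1.37485116  7.33418937] [ 0.29076808  1.24837243 -0.13844018] 0.23436767181642146
```

```bash
python3 -m inch '{"delta_pos":[[-0.0023,0.0003,0.0018],[-0.003,0.0004,0.0007],[-0.0038,0.0005,-0.0005],[-0.0047,0.0007,-0.0018],[-0.0057,0.0008,-0.003]],"twist":[[0,0,0],[0,0,0],[0,0,0],[0,0,0],[0,0,0]],"grip":[1,1,1,1,1]}';python3 -m inch '{"delta_pos":[[-0.0008,0.0001,-0.0013],[-0.0016,0.0002,-0.0026],[-0.0022,0.0003,-0.0039],[-0.0029,0.0004,-0.0052],[-0.0029,0.0004,-0.0052]],"twist":[[0,0,0],[0,0,0],[0,0,0],[0,0,0],[0,0,0]],"grip":[1,1,1,1,1]}';  python3 -c "
from plant import readout,viewer;s=readout.observe();print(s['eef_pos'],s['contact_force'],s['moment'],s['finger_gap'])"
```

```text
time_s: 10.4
eef_pos: [482.8, -13.5, 160.9]
eef_rot: [-89.8, 0.1, -98.1]
contact_force: [4.9, 2.6, 0.2]
finger_gap: 0.234
time_s: 11.02
eef_pos: [479.1, -13.0, 155.3]
eef_rot: [-90.0, 0.1, -98.1]
contact_force: [2.9, 3.1, 0.1]
finger_gap: 0.235
[479.05939468 -12.96607223 155.30135682] [2.90206743 3.1179234  0.07863676] [ 0.62437249 -0.47484833 -0.05333321] 0.23495790269587977
```

```bash
python3 -m inch '{"delta_pos":[[-0.0004,0.0001,-0.0007],[-0.0008,0.0001,-0.0014],[-0.0011,0.0002,-0.0021],[-0.0015,0.0002,-0.0028],[-0.0018,0.0003,-0.0035]],"twist":[[0,0,0],[0,0,0],[0,0,0],[0,0,0],[0,0,0]],"grip":[1,1,1,1,1]}';python3 -m inch '{"delta_pos":[[-0.0004,0.0001,-0.0007],[-0.0008,0.0001,-0.0014],[-0.0011,0.0002,-0.0021],[-0.0015,0.0002,-0.0028],[-0.0017,0.0002,-0.0036]],"twist":[[0,0,0],[0,0,0],[0,0,0],[0,0,0],[0,0,0]],"grip":[1,1,1,1,1]}';  python3 -c "
from plant import readout,viewer;s=readout.observe();print(s['eef_pos'],s['contact_force'],s['moment'],s['finger_gap'])"
```

```text
time_s: 11.65
eef_pos: [477.1, -12.7, 151.9]
eef_rot: [-90.0, 0.1, -98.1]
contact_force: [2.1, 5.0, 2.3]
finger_gap: 0.234
time_s: 12.28
eef_pos: [475.2, -12.4, 148.2]
eef_rot: [-90.1, 0.1, -98.1]
contact_force: [0.9, 5.2, 2.8]
finger_gap: 0.234
[475.23869097 -12.43341294 148.22476896] [0.89472416 5.16884341 2.78671503] [ 0.80545868 -0.12646095 -0.04412024] 0.23433763234519425
```

```bash
python3 -m inch '{"delta_pos":[[-0.0003,0.0004,-0.0007],[-0.0006,0.0007,-0.0014],[-0.0009,0.001,-0.0021],[-0.0012,0.0012,-0.0028],[-0.0014,0.0012,-0.0036]],"twist":[[0,0,0],[0,0,0],[0,0,0],[0,0,0],[0,0,0]],"grip":[1,1,1,1,1]}';python3 -m inch '{"delta_pos":[[-0.0002,0.0001,-0.0007],[-0.0005,0.0001,-0.0015],[-0.0008,0.0002,-0.0023],[-0.001,0.0002,-0.003],[-0.0013,0.0002,-0.0037]],"twist":[[0,0,0],[0,0,0],[0,0,0],[0,0,0],[0,0,0]],"grip":[1,1,1,1,1]}';  python3 -c "
from plant import readout,viewer;s=readout.observe();print(s['eef_pos'],s['contact_force'],s['moment'],s['finger_gap'])"
```

```text
time_s: 12.9
eef_pos: [474.0, -12.2, 145.3]
eef_rot: [-90.0, -0.0, -98.1]
contact_force: [-3.4, 2.7, 9.5]
finger_gap: 0.235
time_s: 13.52
eef_pos: [473.0, -12.2, 142.7]
eef_rot: [-90.0, -0.1, -98.1]
contact_force: [-5.9, 3.2, 16.6]
finger_gap: 0.231
[473.04934162 -12.15308527 142.73183941] [-5.90392306  3.20766334 16.61853442] [ 0.54188428  0.86811545 -0.00588512] 0.23095860357019446
```

```bash
python3 -m inch '{"delta_pos":[[0,0,0.001],[0,0,0.002],[0,0,0.003],[0,0,0.004],[0,0,0.004]],"twist":[[0,0,0],[0,0,0],[0,0,0],[0,0,0],[0,0,0]],"grip":[1,1,1,1,1]}';  python3 -c "
from plant import readout,viewer;s=readout.observe();print(s['eef_pos'],s['contact_force'],s['moment'],s['finger_gap'])"
```

```text
time_s: 14.15
eef_pos: [473.8, -12.1, 145.2]
eef_rot: [-89.9, -0.0, -98.1]
contact_force: [6.9, 0.5, 0.9]
finger_gap: 0.239
[473.78101539 -12.1358413  145.16692944] [6.86540143 0.48398641 0.85310684] [ 0.21293873 -0.78128724 -0.0549602 ] 0.2386573797097909
```

```bash
python3 -m inch '{"delta_pos":[[-0.001,0,0.0005],[-0.001,0,0.0005],[-0.001,0,0.0005],[-0.001,0,0.0005],[-0.001,0,0.0005]],"twist":[[0,0,0],[0,0,0],[0,0,0],[0,0,0],[0,0,0]],"grip":[0.4,0.3,0.2,0,-0.1]}';  python3 -m inch '{"delta_pos":[[0,0,0.02],[0,0,0.06],[0,0,0.11],[0,0,0.16],[0,0.05,0.175]],"twist":[[0,0,0],[0,0,0],[0,0,0],[0,0,0],[0,0,0]],"grip":[-0.1,-0.1,-0.1,0,0.2]}';python3 -m inch '{"delta_pos":[[0,0.05,0],[0,0.1,0],[0,0.131,0],[0,0.131,-0.03],[0,0.131,-0.04]],"twist":[[0,0,0],[0,0,0],[0,0,0],[0,0,0],[0,0,0]],"grip":[0.2,0.2,0.2,0.2,0.2]}'; python3 -c "
from plant import readout,viewer
import cv2,numpy as np
c=viewer.capture('side');np.savez('pics/side5.npz',**c);A=cv2.resize(c['color'][80:200,240:380],(700,600),interpolation=cv2.INTER_CUBIC)
cv2.imwrite('pics/d5.png',cv2.convertScaleAbs(A,alpha=1.3,beta=15))"
```

```text
time_s: 14.78
eef_pos: [471.7, -11.7, 145.3]
eef_rot: [-90.0, -0.0, -98.1]
contact_force: [0.0, -1.4, 0.0]
finger_gap: 0.545
time_s: 15.4
eef_pos: [473.6, 36.6, 324.5]
eef_rot: [-89.6, -0.1, -98.4]
contact_force: [1.1, 0.2, -0.5]
finger_gap: 0.4
time_s: 16.02
eef_pos: [470.8, 169.5, 278.5]
eef_rot: [-90.2, -0.1, -98.1]
contact_force: [-0.7, -0.7, -0.4]
finger_gap: 0.401
```

View pics/d5.png

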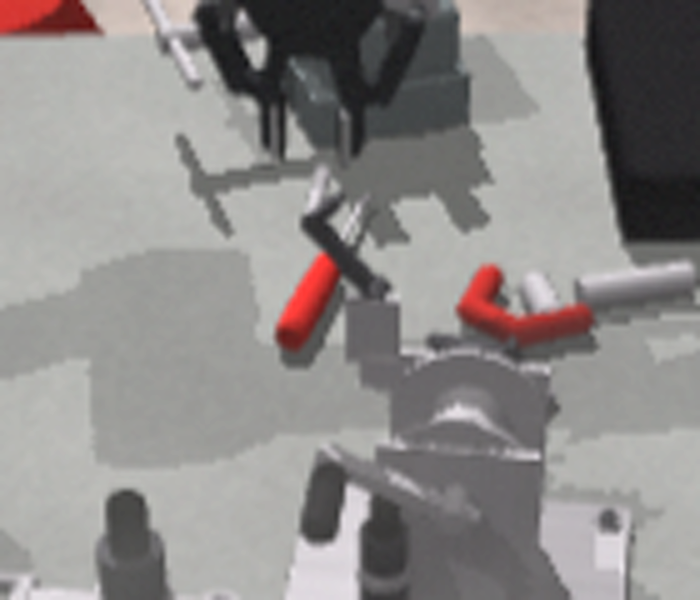

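The crank arm now lies on the small stop (d5 (385,490)). The pawl is on its rest with its pin at d5 (320,188), and the fingers at (273,150) and (352,148) are slightly left of centre.

```bash
python3 -m inch '{"delta_pos":[[0.004,0,-0.015],[0.004,0,-0.03],[0.004,0,-0.045],[0.004,0,-0.045],[0.004,0,-0.045]],"twist":[[0,0,0],[0,0,0],[0,0,0],[0,0,0],[0,0,0]],"grip":[0.2,0.2,0.2,0.4,0.55]}';  python3 -m inch '{"delta_pos":[[0,0,0],[0,0,0],[0,0,0],[0,0,0],[0,0,0]],"twist":[[0,0,0],[0,0,0],[0,0,0],[0,0,0],[0,0,0]],"grip":[0.65,0.7,0.75,0.8,1]}';python3 -c "
from plant import readout,viewer;s=readout.observe();print(s['eef_pos'],s['contact_force'],s['moment'],s['finger_gap'])"
```

```text
time_s: 16.7
eef_pos: [476.1, 169.3, 235.8]
eef_rot: [-90.0, 0.0, -98.1]
contact_force: [-0.6, -0.5, -0.1]
finger_gap: 0.222
time_s: 17.32
eef_pos: [475.8, 169.4, 235.8]
eef_rot: [-90.0, 0.0, -98.1]
contact_force: [-3.0, -0.0, 3.9]
finger_gap: 0.091
[475.83258008 169.42233033 235.82943461] [-2.97074613e+00 -9.36550962e-05  3.89527235e+00] [ 0.06015687  0.50653518 -0.08201691] 0.0910238429143227
```

```bash
python3 -m inch '{"delta_pos":[[0.0119,-0.0017,0.0074],[0.0273,-0.0038,0.0123],[0.0434,-0.0061,0.013],[0.0591,-0.0083,0.0095],[0.0735,-0.0103,0.0019]],"twist":[[0,0,0],[0,0,0],[0,0,0],[0,0,0],[0,0,0]],"grip":[1,1,1,1,1]}';  python3 -m inch '{"delta_pos":[[0.0082,-0.0012,-0.007],[0.0151,-0.0021,-0.0153],[0.0206,-0.0029,-0.0247],[0.0233,-0.0033,-0.0318],[0.0249,-0.0035,-0.0381]],"twist":[[0,0,0],[0,0,0],[0,0,0],[0,0,0],[0,0,0]],"grip":[1,1,1,1,1]}';python3 -c "
from plant import readout,viewer;s=readout.observe();print(s['eef_pos'],s['contact_force'],s['moment'],s['finger_gap'])"
```

```text
time_s: 17.95
eef_pos: [550.3, 158.3, 238.3]
eef_rot: [-89.9, -0.1, -98.1]
contact_force: [-2.8, -3.0, 1.8]
finger_gap: 0.091
time_s: 18.58
eef_pos: [573.3, 155.2, 198.1]
eef_rot: [-90.2, -0.1, -98.1]
contact_force: [-6.3, -2.6, 2.4]
finger_gap: 0.09
[573.31107594 155.24339644 198.09503424] [-6.31769157 -2.60363812  2.43193886] [-0.38277021  1.1977632  -0.05747475] 0.08996153696489714
```

```bash
python3 -m inch '{"delta_pos":[[0.0005,0,-0.003],[0.001,0,-0.006],[0.001,0,-0.009],[0.001,0,-0.011],[0.001,0,-0.013]],"twist":[[0,0,0],[0,0,0],[0,0,0],[0,0,0],[0,0,0]],"grip":[1,1,1,1,1]}';  python3 -m inch '{"delta_pos":[[0,0,-0.001],[0,0,-0.002],[0,0,-0.003],[0,0,-0.004],[0,0,-0.004]],"twist":[[0,0,0],[0,0,0],[0,0,0],[0,0,0],[0,0,0]],"grip":[1,1,1,1,1]}';python3 -c "
from plant import readout,viewer;s=readout.observe();print(s['eef_pos'],s['contact_force'],s['moment'],s['finger_gap'])"
```

```text
time_s: 19.2
eef_pos: [573.4, 155.2, 185.7]
eef_rot: [-90.3, -0.1, -98.1]
contact_force: [-13.2, -4.8, 16.9]
finger_gap: 0.085
time_s: 19.82
eef_pos: [573.5, 155.2, 185.5]
eef_rot: [-90.2, -0.1, -98.1]
contact_force: [-19.2, -5.9, 25.8]
finger_gap: 0.091
[573.51362024 155.15909142 185.52720883] [-19.17089993  -5.87161894  25.76698847] [-0.85121462  3.27976693 -0.08590018] 0.09096282587024876
```

```bash
python3 -m inch '{"delta_pos":[[0.0005,0,0.001],[0.001,0,0.002],[0.001,0,0.003],[0.001,0,0.0035],[0.001,0,0.0035]],"twist":[[0,0,0],[0,0,0],[0,0,0],[0,0,0],[0,0,0]],"grip":[1,1,1,1,1]}';  python3 -m inch '{"delta_pos":[[0,0,0],[0,0,0],[0,0,0],[0,0,0],[0,0,0]],"twist":[[0,0,0],[0,0,0],[0,0,0],[0,0,0],[0,0,0]],"grip":[0.85,0.8,0.75,0.7,0.6]}';python3 -c "
from plant import readout,viewer
import cv2,numpy as np
s=readout.observe();print(s['eef_pos'],s['contact_force'],s['moment'],s['finger_gap'])
c=viewer.capture('side');np.savez('pics/side6.npz',**c);A=cv2.resize(c['color'][90:190,260:360],(600,600),interpolation=cv2.INTER_CUBIC)
cv2.imwrite('pics/d6.png',cv2.convertScaleAbs(A,alpha=1.5,beta=25))"
```

```text
time_s: 20.45
eef_pos: [573.4, 155.2, 185.8]
eef_rot: [-90.4, -0.1, -98.1]
contact_force: [-15.2, -4.4, 12.9]
finger_gap: 0.086
time_s: 21.08
eef_pos: [576.5, 156.0, 185.3]
eef_rot: [-89.9, 0.1, -98.1]
contact_force: [0.4, 0.5, -0.3]
finger_gap: 0.198
[576.50151233 156.00223762 185.28547515] [ 0.41034088  0.45864598 -0.25600671] [-0.04006725 -0.07111795  0.00136739] 0.19816744862131713
```

View pics/d6.png

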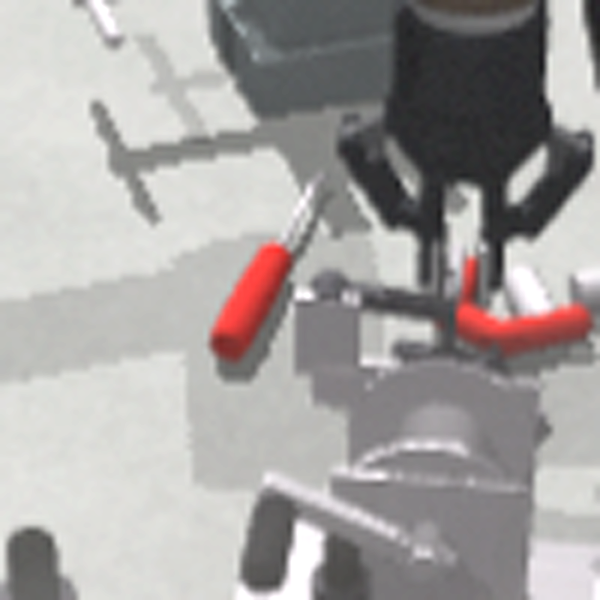

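The pawl lies nearly level again, from d6 (328,285) to (455,308), with the open pads around the pin. I compare its slope with the first picture, before it was lifted.

```bash
python3 - <<'E'
from h import *
for n in("side0","side1","side6"):
    g=cv2.cvtColor(cam(n)["color"],cv2.COLOR_BGR2GRAY).astype(float);r=[]
    for x in range(318,332):
        col=g[132:147,x];w=np.clip(110-col,0,None);w[w<25]=0
        r.append((w*np.arange(132,147)).sum()/max(w.sum(),1e-9))
    print(n,np.round(r,2))
    print(g[134:148,328].astype(int))
E
```

```text
side0 [142.05 142.16 139.07 139.22 139.2  139.49 139.56 139.85 139.91 140.04
 140.11 140.68 141.15 141.52]
[129 129 126 112  76  60  27  30  75 122 123 123 125 117]
side1 [142.03 142.18 139.08 139.22 139.2  139.49 139.57 139.65 139.91 140.05
 140.14 140.7  141.38 141.51]
[131 130 128 114  79  62  27  29  76 124 126 126 127 116]
side6 [142.07 142.32 139.19 139.28 139.84 139.98 139.77 139.85 139.95 140.06
 140.44 138.79 137.07 137.1 ]
[133 131 128 120  89  38  35  31  51  97 126 126 109  59]
```

The pawl sits as low as it did at the start, or slightly lower. As a second check I feel the pin's top with the closed fingertips: seated, contact should come at TCP z of about 201, and on a tooth it would be higher.

```bash
python3 -m inch '{"delta_pos":[[0,0,0],[0,0,0.015],[0,0,0.035],[0,0,0.035],[0,0,0.035]],"twist":[[0,0,0],[0,0,0],[0,0,0],[0,0,0],[0,0,0]],"grip":[0.4,0.3,0.4,0.7,1]}'; python3 -m inch '{"delta_pos":[[-0.002,0,0],[-0.002,0,0],[-0.002,0,-0.004],[-0.002,0,-0.008],[-0.002,0,-0.011]],"twist":[[0,0,0],[0,0,0],[0,0,0],[0,0,0],[0,0,0]],"grip":[1,1,1,1,1]}';  python3 -m inch '{"delta_pos":[[0,0,-0.001],[0,0,-0.002],[0,0,-0.003],[0,0,-0.0035],[0,0,-0.0035]],"twist":[[0,0,0],[0,0,0],[0,0,0],[0,0,0],[0,0,0]],"grip":[1,1,1,1,1]}'
```

```text
time_s: 21.75
eef_pos: [576.4, 155.5, 221.1]
eef_rot: [-90.0, 0.0, -98.1]
contact_force: [-0.4, -0.4, 0.6]
finger_gap: 0.002
time_s: 22.38
eef_pos: [574.1, 155.5, 209.2]
eef_rot: [-90.0, -0.0, -98.1]
contact_force: [0.4, 0.4, 0.1]
finger_gap: -0.005
time_s: 23.0
eef_pos: [574.3, 155.5, 206.3]
eef_rot: [-90.0, -0.0, -98.1]
contact_force: [0.1, 0.5, 0.2]
finger_gap: 0.0
```

```bash
python3 -m inch '{"delta_pos":[[0,0,-0.001],[0,0,-0.002],[0,0,-0.0025],[0,0,-0.003],[0,0,-0.003]],"twist":[[0,0,0],[0,0,0],[0,0,0],[0,0,0],[0,0,0]],"grip":[1,1,1,1,1]}';  python3 -m inch '{"delta_pos":[[0,0,-0.0005],[0,0,-0.001],[0,0,-0.0015],[0,0,-0.002],[0,0,-0.002]],"twist":[[0,0,0],[0,0,0],[0,0,0],[0,0,0],[0,0,0]],"grip":[1,1,1,1,1]}'
```

```text
time_s: 23.62
eef_pos: [574.3, 155.5, 203.2]
eef_rot: [-90.0, -0.0, -98.1]
contact_force: [0.3, -0.2, 0.5]
finger_gap: -0.003
time_s: 24.25
eef_pos: [574.3, 155.5, 201.3]
eef_rot: [-90.0, -0.0, -98.1]
contact_force: [-0.1, 0.0, 0.4]
finger_gap: -0.004
```

```bash
python3 -m inch '{"delta_pos":[[0,0,-0.0005],[0,0,-0.001],[0,0,-0.0015],[0,0,-0.0015],[0,0,-0.0015]],"twist":[[0,0,0],[0,0,0],[0,0,0],[0,0,0],[0,0,0]],"grip":[1,1,1,1,1]}'; python3 -m inch '{"delta_pos":[[0,0,-0.0003],[0,0,-0.0006],[0,0,-0.001],[0,0,-0.001],[0,0,-0.001]],"twist":[[0,0,0],[0,0,0],[0,0,0],[0,0,0],[0,0,0]],"grip":[1,1,1,1,1]}'
```

```text
time_s: 24.88
eef_pos: [574.5, 155.5, 200.8]
eef_rot: [-90.0, -0.0, -98.1]
contact_force: [-2.5, -0.3, 5.2]
finger_gap: 0.001
time_s: 25.5
eef_pos: [574.5, 155.5, 200.6]
eef_rot: [-89.9, -0.0, -98.1]
contact_force: [-4.7, -0.7, 9.5]
finger_gap: 0.001
```

Contact came at TCP z 200.9, so the pawl is fully seated. I withdraw and check that the crank hasn't moved.

```bash
python3 -m inch '{"delta_pos":[[0,0,0.01],[0,0,0.04],[0,0.02,0.09],[-0.03,0.06,0.12],[-0.06,0.11,0.13]],"twist":[[0,0,0],[0,0,0],[0,0,0],[0,0,0],[0,0,0]],"grip":[1,1,1,1,1]}'; python3 -m inch '{"delta_pos":[[-0.03,0.04,0],[-0.05,0.08,0],[-0.05,0.08,0],[-0.05,0.08,0],[-0.05,0.08,0]],"twist":[[0,0,0],[0,0,0],[0,0,0],[0,0,0],[0,0,0]],"grip":[1,1,1,1,1]}'; python3 - <<'E'
from plant import viewer
from h import *
c=viewer.capture('side');np.savez('pics/side7.npz',**c)
c=viewer.capture('top');np.savez('pics/top7.npz',**c)
for n in("side5","side6","side7"):
    g=cv2.cvtColor(cam(n)["color"],cv2.COLOR_BGR2GRAY).astype(float)[168:192,298:311]
    w=np.clip(95-g,0,None);yy,xx=np.mgrid[168:192,298:311];print(n,(w*xx).sum()/w.sum(),(w*yy).sum()/w.sum())
A=cam("side7")["color"][90:200,250:390];cv2.imwrite('pics/d7.png',cv2.convertScaleAbs(cv2.resize(A,(700,550),interpolation=cv2.INTER_CUBIC),alpha=1.3,beta=15))
E
```

```text
time_s: 26.12
eef_pos: [514.9, 266.3, 331.8]
eef_rot: [-89.7, 0.1, -98.2]
contact_force: [0.2, 0.3, -0.2]
finger_gap: -0.002
time_s: 26.75
eef_pos: [465.0, 344.5, 328.7]
eef_rot: [-90.0, -0.0, -98.2]
contact_force: [-0.4, 0.3, 0.3]
finger_gap: -0.003
side5 304.5679534637758 179.7006874669487
side6 304.5339517625232 179.8760667903525
side7 304.5168104207006 179.88188699172682
```

View pics/d7.png

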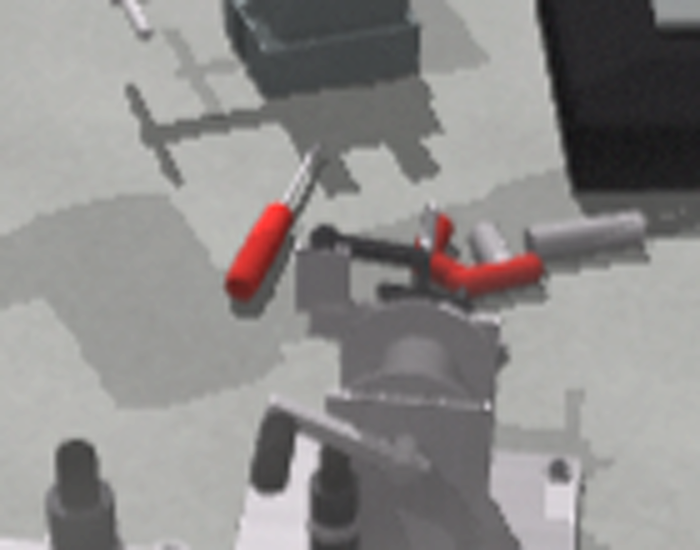

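The pawl is down in the ratchet (d7 (325,238) to (425,255)), the crank arm rests on the small stop at (335,455), and the knob hasn't moved. The robot touches nothing, so I hand in.

```bash
python3 -c "
from plant import env;print(env.close_job())"
```

```text
the job is handed in; nothing more can be done
None
```

The job is done and handed in at about 27 s. The one doubtful point is the plunger push, which came out nearer 2.5 mm than 2 mm.

- **Pawl over:** I pinched its pin, lifted it out and swung it over under control. It stayed on its rest by itself.
- **Crank onto the stop:** I wound it back by the knob until it met the plunger, at a drum angle of about 0. The push peaked at about 14 N at the knob. By force that is roughly 2.45 mm, and by tool position roughly 2.65 mm. Both are over the 2 mm asked but under 3 mm. I then eased off and let go, with the crank arm resting on the stop.
- **Pawl back in:** I brought it back in the grip and lowered it slowly. At the end the gripper pressed with up to about 26 N upward and 19 N sideways on an already seated pawl, because the pin had shifted in the pads. I eased off part of that (still about 13 N up and 15 N sideways) before opening the gripper.

**Last checks**
- **Pawl seating:** feeling the pin's top put it at 193 mm, which is fully seated. In the side picture it lies as low as it did at the start.
- **Crank:** the knob stayed within 0.2 pixel after I let go, and the robot was clear of everything.
- **Other things on the bench:** nothing nearby looked disturbed in the last close picture. I did not check the hammer, tin or tape measure again.

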